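# Close the sweet jars after decorating

## Task

The cookie decorating is finished and the four jars of sweets stand open on the island. Put each of the four loose wooden lids on the jar it fits, plug down in the mouth, level and fully home on the rim. Leave the jars standing where they are, and leave the icing bottle and the utensil crock alone.

Things in the scene. Friction and masses are not known exactly. Their poses are not given: they have to be found in the camera images.
- jar_xl_mouth (a point): The largest of four open round cream stoneware jars, standing upright, 112 mm in outer diameter, 84 mm tall, wall 5 mm (mouth 102 mm across), filled with sweets to about 22 mm below the rim. The point is the centre of the mouth, level with the rim (84 mm above the counter); z points up along the jar's axis. A loose jar of roughly 800 g that stands by itself.
- jar_l_mouth (a point): The second largest of four open round cream stoneware jars, standing upright, 96 mm in outer diameter, 76 mm tall, wall 5 mm (mouth 86 mm across), filled with sweets to about 22 mm below the rim. The point is the centre of the mouth, level with the rim (76 mm above the counter); z points up along the jar's axis. A loose jar of roughly 600 g that stands by itself.
- jar_m_mouth (a point): The third largest of four open round cream stoneware jars, standing upright, 80 mm in outer diameter, 68 mm tall, wall 5 mm (mouth 70 mm across), filled with sweets to about 22 mm below the rim. The point is the centre of the mouth, level with the rim (68 mm above the counter); z points up along the jar's axis. A loose jar of roughly 400 g that stands by itself.
- jar_s_mouth (a point): The smallest of four open round cream stoneware jars, standing upright, 64 mm in outer diameter, 60 mm tall, wall 5 mm (mouth 54 mm across), filled with sweets to about 22 mm below the rim. The point is the centre of the mouth, level with the rim (60 mm above the counter); z points up along the jar's axis. A loose jar of roughly 250 g that stands by itself.
- lid_xl_center (a point): The largest of four loose wooden lids, right way up, 44 mm tall: grey plug 12 mm deep (tapered, 92 mm across at the bottom, 98 at the top), wooden disc 114 mm across, 8 mm thick, that rests on the rim, and a round upright knob 26 mm across, 24 mm tall, to grip. Point: on the axis, 22 mm above the underside, 2 mm above the disc's top face; 10 mm above the rim when closed. z up. Fits the 112 mm jar.
- lid_l_center (a point): The second largest of four loose wooden lids, right way up, 44 mm tall: grey plug 12 mm deep (tapered, 76 mm across at the bottom, 82 at the top), wooden disc 98 mm across, 8 mm thick, that rests on the rim, and a round upright knob 26 mm across, 24 mm tall, to grip. Point: on the axis, 22 mm above the underside, 2 mm above the disc's top face; 10 mm above the rim when closed. z up. Fits the 96 mm jar.
- lid_m_center (a point): The third largest of four loose wooden lids, right way up, 44 mm tall: grey plug 12 mm deep (tapered, 60 mm across at the bottom, 66 at the top), wooden disc 82 mm across, 8 mm thick, that rests on the rim, and a round upright knob 26 mm across, 24 mm tall, to grip. Point: on the axis, 22 mm above the underside, 2 mm above the disc's top face; 10 mm above the rim when closed. z up. Fits the 80 mm jar.
- lid_s_center (a point): The smallest of four loose wooden lids, right way up, 44 mm tall: grey plug 12 mm deep (tapered, 44 mm across at the bottom, 50 at the top), wooden disc 66 mm across, 8 mm thick, that rests on the rim, and a round upright knob 26 mm across, 24 mm tall, to grip. Point: on the axis, 22 mm above the underside, 2 mm above the disc's top face; 10 mm above the rim when closed. z up. Fits the 64 mm jar.
- icing_bottle_center (a point): Bystander: a loose pale squeeze bottle of icing with a white pointed nozzle, standing, 54 mm across, 165 mm tall. The point is on its axis 80 mm above the counter.
- utensil_crock_center (a point): Bystander: an open stoneware crock 126 mm across and 140 mm tall with wooden spoons and a whisk handle standing in it (to about 250 mm high). It has no lid. The point is on its axis 70 mm above the counter.
Mind the look-alikes: they are no part of the job. Leave any purple look-alike of the part that bears lid_m_center alone.

How it is judged (in metres and radians):
At the end, for the whole second after the job is handed in: Each lid on the jar of its size: axis within 6 mm of the jar's, lid point 6 to 13 mm above the rim (disc on the rim), within 0.08 rad of level, at rest. Jars upright and within 50 mm of where they stood; icing bottle and crock within 40 mm of where they stood (horizontal distance between lid_xl_center and jar_xl_mouth below 0.006 m and z of lid_xl_center in the frame of jar_xl_mouth between 0.006 and 0.013 m and angle between each of lid_xl_center, jar_xl_mouth, lid_l_center, jar_l_mouth, lid_m_center, jar_m_mouth, lid_s_center, jar_s_mouth's own z axis and vertical below 0.08 rad and distance of each of jar_xl_mouth, jar_l_mouth, jar_m_mouth, jar_s_mouth from where it was at the start of the episode below 0.05 m and linear speed of each of lid_xl, lid_l, lid_m, lid_s below 0.02 m/s and horizontal distance between lid_l_center and jar_l_mouth below 0.006 m and z of lid_l_center in the frame of jar_l_mouth between 0.006 and 0.013 m and horizontal distance between lid_m_center and jar_m_mouth below 0.006 m and z of lid_m_center in the frame of jar_m_mouth between 0.006 and 0.013 m and horizontal distance between lid_s_center and jar_s_mouth below 0.006 m and z of lid_s_center in the frame of jar_s_mouth between 0.006 and 0.013 m and distance of each of icing_bottle_center, utensil_crock_center from where it was at the start of the episode below 0.04 m); the robot touches nothing.
It fails at once if a jar was tipped (angle between any of jar_xl_mouth, jar_l_mouth, jar_m_mouth, jar_s_mouth's own z axis and vertical above 0.5 rad).
It fails at once if the icing bottle or the utensil crock was shoved or knocked over (distance of any of icing_bottle_center, utensil_crock_center from where it was at the start of the episode above 0.04 m).
It also fails if it takes over 112 s, if anything falls off the work surface, if the arm or the gripper's body presses on something with over 40 N, if the wrist force passes 120 N, or if a joint passes its speed limit or range.

## Robot

A 6-joint arm with a two-finger parallel gripper is mounted at the origin on the work surface. World frame = base frame: x ahead of the robot, y to its left, z up, the work surface at z = 0. Lengths are in m, angles in degrees, forces in N, time in s.
With the tool pointing down it reaches from about 0.25 to 0.725 m from the base axis. Payload 9.7 kg.
Tool frame: the origin (TCP) lies at the very end of the fingers, on their centre line; the grasp point (between the pads) lies 19 mm behind it; y points along the fingers, x is the direction in which the jaws open and shut, and the axes are right-handed (so a half turn about y gives the same grasp; the last joint's range is limited). The gripper opens to 85 mm and grips with 20 to 120 N. Pads are 22 mm wide; open, the fingers measure 114 mm over their backs; the gripper's body (76 mm by 85 mm) begins 54 mm behind the grasp point. The pads swing forward as they close: fully open they stand 13 mm farther back than shut.
Start: joints at [75.63, 4.979, 10.078, 95.1, 0, 90], TCP at [0.136, 0.533, 0.231] pointing down, gripper open.
Joint ranges: [-179.16, 179.16], [-48.56, 103.87], [-65.8, 70.77], [-126.05, 130.52], [-82.76, 87.17], [-180, 180]. Speed limits (degrees/s): [127.2, 127.2, 147.25, 180, 180, 180].

## Interface

Orientations are given as [roll, pitch, yaw] about the fixed x, y, z axes, in that order (R = Rz(yaw) Ry(pitch) Rx(roll)).
In Python, from workcell import bot gives the robot as it stands.
- The arm moves only by the shell command python3 -m jog 'ROWS' [FORCE]. ROWS is JSON, a list of rows, each an object with "rotation": the turn, a rotation vector about the world's x, y, z in degrees, a list of three; "travel": the shift along the world's x, y, z in mm, a list of three; "jaw": the gripper command: -1 is shut, 1 is fully open, values between are in proportion. In form: [{"rotation": [rx, ry, rz], "travel": [x, y, z], "jaw": jaw}, ...]. A call has 1 to 8 rows; each row shifts and turns the commanded pose from where the row before left it; what a row does not reach is not made up. A row lasts 1/8 s, in which the tool goes at most 62.5 mm and 10.7 degrees, less where a joint would pass 70% of its speed; a pose out of reach is approached as far as the arm can. A call with a gripper value outside its range is refused whole. The fingers move at their own pace and stop on an object; FORCE is the grip in N (left out, the last holds). Time passes only in rows, so rows that do not move let the fingers close. It gives the time, the measured TCP pose, the force and the opening at its end, in the units of the state.
- bot.get_obs(): the state, without advancing time (a new reading comes with each control period).
- bot.camera(name): name is "scene" or "top" or "wrist"; returns the picture (420x560x3 uint8, red, green, blue); there is no depth.
- bot.camera_params(name): a dict with "K" (3x3 intrinsics, pixels), "view" (4x4, takes a point from world to camera coordinates). Camera axes: x right, y up, looking along -z (the intrinsics and any distortion apply to the point x, -y, -z); pixel columns grow to the right and rows downward; lengths in m; the calibration is good to about 2 mm. A picture is of the moment at which its call begins: read the wrist's pose just before it. camera_params takes no time and is no camera call; for the wrist camera it gives the pose at the moment of the call.
- bot.job_done(): hands the job in, once; it reports no verdict.
Trained networks look in the newest picture that a camera, given by its name, has taken for a name from the list of things; names that differ only in an ending like _2 or _b are one class to them, and where a whole thing is asked for, a point or a joint stands for the part that bears it (a point fixed in the world has none). Each returns a list of dicts, best first, with "score" (0 to 1); they miss things now and then, are a little off and sometimes report something else, mostly with a low value. They report only what shows in the picture. A call takes as long as a camera call. They do not tell look-alikes from the thing itself.
- bot.recognise(camera, thing): "xy" ([column, row] in pixels, amid what is visible of it).
- bot.trace(camera, thing): "mask" (420x560 bool, what is visible of it) and "xy" ([column, row] in pixels, amid what is visible of it).
The state is a dict: "time": time; "q": joint angles; "qd": joint speeds; "joint_efforts": joint torques, N m; "ee_pos": TCP position; "tcp_rot": TCP orientation; "wrist_force": force on the tool from outside, world axes, zero at the start; "torque": the same for the moment, N m; "opening": finger opening in m.
Only numpy, scipy, OpenCV 4.12 (cv2) and the standard library are available. Lean on these libraries where they do the work, as an engineer would, in place of code of your own. Each camera call takes 0.05 s, during which the arm holds its last target.

## Working session

There is one attempt and no reset: what is moved stays moved. The work goes in short steps, Python scripts to look and compute and a shell command to move; the robot and the scene stay as the last step left them, time stands still between calls to the robot, and variables do not carry over. Pictures are saved under pics/ and viewed, and the job is handed in when it is done.

```bash
ls; mkdir -p pics
python3 - <<'E'
from workcell import bot
import cv2
o=bot.get_obs(); print({k:o[k] for k in('time','ee_pos','tcp_rot','opening','wrist_force')})
for c in('scene','top','wrist'):
    im=bot.camera(c); cv2.imwrite(f'pics/{c}0.png',im[:,:,::-1])
    p=bot.camera_params(c); print(c,p)
E
```

```text
pics
{'time': 0.0, 'ee_pos': array([0.1364079 , 0.53257142, 0.23057253]), 'tcp_rot': array([-8.99988643e+01,  7.80092205e-02,  7.56340268e+01]), 'opening': 0.08547058303280919, 'wrist_force': array([-0.60110548, -0.39544267, -0.09764347])}
scene {'K': array([[545.94688454,   0.        , 272.32023629],
       [  0.        , 545.94688454, 210.27639916],
       [  0.        ,   0.        ,   1.        ]]), 'view': array([[-0.42086682,  0.9068833 , -0.02082784,  0.26644148],
       [-0.50515089, -0.21523625,  0.83576069,  0.17658062],
       [ 0.75345451,  0.36226515,  0.5486987 , -2.16541892],
       [ 0.        ,  0.        ,  0.        ,  1.        ]])}
top {'K': array([[385.01936609,   0.        , 278.60164429],
       [  0.        , 385.01936609, 210.17112182],
       [  0.        ,   0.        ,   1.        ]]), 'view': array([[ 0.00827962, -0.99995319, -0.00500717, -0.04635443],
       [ 0.98716812,  0.00737501,  0.15951399, -0.4861759 ],
       [-0.15946959, -0.00626363,  0.98718297, -1.07491141],
       [ 0.        ,  0.        ,  0.        ,  1.        ]])}
wrist {'K': array([[320.0951763 ,   0.        , 283.95588865],
       [  0.        , 320.0951763 , 213.73347795],
       [  0.        ,   0.        ,   1.        ]]), 'view': array([[ 2.48625960e-01,  9.68599520e-01,  3.17787914e-04,
        -5.50394559e-01],
       [-9.34146208e-01,  2.39868977e-01, -2.64260735e-01,
         3.23761684e-02],
       [-2.56039048e-01,  6.54052185e-02,  9.64451224e-01,
        -3.76506711e-01],
       [ 0.00000000e+00,  0.00000000e+00,  0.00000000e+00,
         1.00000000e+00]])}
```

View pics/scene0.png

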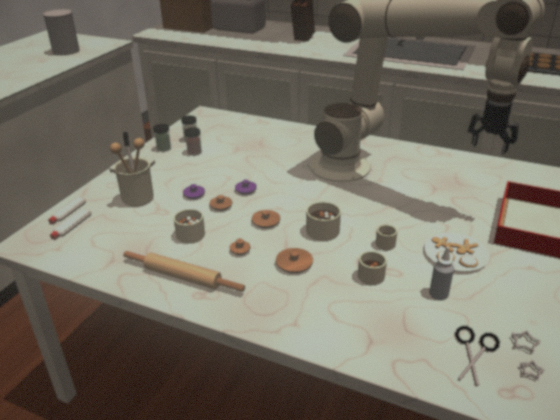

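View pics/top0.png

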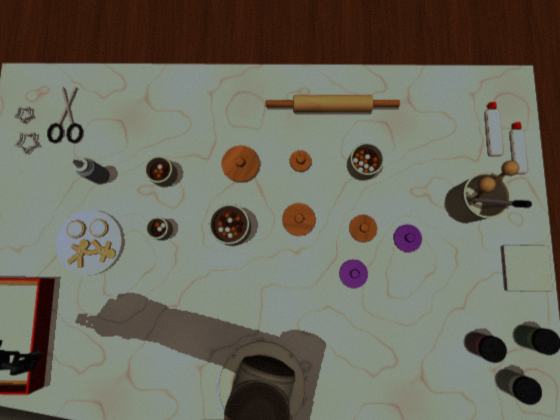

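View pics/wrist0.png

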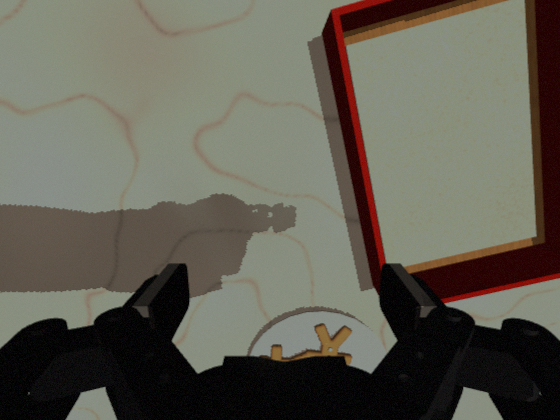

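The top view shows the orange lids at XL (241,163), L (299,219), M (363,228) and S (300,161). The jars are at XL (231,226), L (366,161), M (161,171) and S (160,229). The two purple look-alikes are at (407,238) and (353,273), with the bottle near (92,170) and the crock near (485,196). Next I'll measure positions with masks from both cameras.

```bash
cat > h.py <<'E'
import numpy as np,cv2
from scipy.optimize import least_squares
LID={'xl':114,'l':98,'m':82,'s':66}; JAR={'xl':(112,84),'l':(96,76),'m':(80,68),'s':(64,60)}
t=np.linspace(0,2*np.pi,72)[:-1]
def ring(d,z): return np.c_[d/2000*np.cos(t),d/2000*np.sin(t),np.full(t.size,z/1000)]
def lidhull(s,z0=0): return [np.vstack([ring(LID[s],z0+12),ring(LID[s],z0+20)]),np.vstack([ring(26,z0+20),ring(26,z0+44)]),np.vstack([ring(LID[s]-22,z0),ring(LID[s]-16,z0+12)])]
def jarhull(s): return [np.vstack([ring(JAR[s][0],0),ring(JAR[s][0],JAR[s][1])])]
def proj(p,P):
    v=P['view']; c=p@v[:3,:3].T+v[:3,3]; c=c*[1,-1,-1]; q=c@P['K'].T; return q[:,:2]/q[:,2:]
def ray(uv,P,z):
    v=P['view'];R=v[:3,:3];o=-R.T@v[:3,3]
    d=R.T@(np.linalg.inv(P['K'])@[uv[0],uv[1],1]*[1,-1,-1]); return o+d*(z-o[2])/d[2]
def sil(parts,xy,P,sc=8):
    m=np.zeros((420*sc//4,560*sc//4),np.uint8)
    for p in parts:
        h=cv2.convexHull(((proj(p+[xy[0],xy[1],0],P)+.5)*sc/4*16).astype(np.float32)-8)
        cv2.fillConvexPoly(m,np.round(h).astype(np.int32),255,shift=4)
    return m
def cen(m):
    M=cv2.moments(m,True); return np.array([M['m10']/M['m00'],M['m01']/M['m00']]),M['m00']
def fit(parts,mask,P,xy0,sc=8):
    mk=cv2.resize(mask.astype(np.uint8)*255,None,fx=sc/4,fy=sc/4,interpolation=cv2.INTER_NEAREST)
    c,a=cen(mk); xy=np.array(xy0[:2],float)
    for _ in range(8):
        cs,as_=cen(sil(parts,xy,P,sc)); 
        d=ray(c/(sc/4),P,.03)-ray(cs/(sc/4),P,.03); xy=xy+d[:2]
    s=sil(parts,xy,P,sc)
    return xy,(s&mk>0).sum()/((s|mk)>0).sum(),a/as_
E
cat > m1.py <<'E'
from workcell import bot
from h import *
import pickle
out={}
for c in('top','scene'):
    im=bot.camera(c);P=bot.camera_params(c)
    for s in('xl','l','m','s'):
        for kind,parts,n in(('lid',lidhull(s),f'lid_{s}_center'),('jar',jarhull(s),f'jar_{s}_mouth')):
            for r in bot.trace(c,n)[:3]:
                if r['score']<.3: continue
                xy,iou,ar=fit(parts,r['mask'],P,ray(r['xy'],P,.03))
                print(c,kind,s,round(r['score'],2),np.round(r['xy']),np.round(xy*1000,1),'iou',round(iou,3),'area',round(ar,3))
print(bot.get_obs()['time'])
E
python3 m1.py
```

```text
top lid xl 0.58 [241. 160.] [631.2  76. ] iou 0.955 area 0.974
top jar xl 0.65 [231. 225.] [440.6  95.1] iou 0.956 area 0.958
top lid l 0.79 [295. 219.] [464.1 -99.6] iou 0.965 area 0.976
top jar l 0.56 [366. 162.] [ 633.8 -294. ] iou 0.908 area 0.907
top lid m 0.97 [406. 238.] [ 411.3 -418.1] iou 0.904 area 0.904
top lid m 0.96 [356. 276.] [ 307.1 -258.3] iou 0.881 area 0.881
top lid m 0.78 [364. 229.] [ 438.2 -288.2] iou 0.96 area 0.972
top jar m 0.73 [161. 172.] [600.1 304.6] iou 0.921 area 0.966
top jar m 0.73 [484. 198.] [ 533.  -636.6] iou 0.328 area 3.051
top jar m 0.57 [300. 162.] [ 634.6 -103.5] iou 0.473 area 0.474
top lid s 0.58 [300. 161.] [ 641.  -105.4] iou 0.938 area 0.942
top jar s 0.57 [159. 231.] [431.8 303.5] iou 0.915 area 0.934
scene lid xl 0.55 [294. 259.] [639.1  75.8] iou 0.929 area 0.929
scene lid xl 0.44 [219. 205.] [ 444.3 -287.9] iou 0.512 area 0.513
scene jar xl 0.75 [326. 222.] [445.8  95.5] iou 0.946 area 0.949
scene lid l 0.63 [267. 218.] [473.1 -99.3] iou 0.914 area 0.916
scene jar l 0.85 [191. 226.] [ 637.4 -295.8] iou 0.898 area 0.899
scene lid m 0.83 [219. 203.] [ 447.5 -286.7] iou 0.939 area 0.959
scene lid m 0.72 [244. 188.] [ 314.  -256.7] iou 0.816 area 0.821
scene lid m 0.59 [191. 193.] [ 418.8 -418. ] iou 0.935 area 0.944
scene jar m 0.58 [373. 269.] [604.7 304.5] iou 0.871 area 0.871
scene jar s 0.59 [384. 238.] [434.6 301.9] iou 0.877 area 0.907
scene jar s 0.39 [442. 277.] [562.3 496.8] iou 0.63 area 1.26
1.05
```

Run:
```python
from workcell import bot
from h import *
o=bot.get_obs();P=bot.camera_params('wrist');v=P['view'];R=v[:3,:3]
cp=-R.T@v[:3,3];e=o['ee_pos'];a=np.radians(75.634)
jx=np.array([np.cos(a),np.sin(a),0]);zz=np.cross(jx,[0,0,-1])
d=cp-e;print('cam offset: jaw',d@jx,'toolz',d@zz,'up',d[2],zz)
for h in(0,.05,.1,.15,.2): print(h,proj(np.array([[e[0],e[1],e[2]-h]]),P))
im=cv2.imread('pics/top0.png');big=cv2.resize(im[140:300,220:440],None,fx=3.6,fy=3.6,interpolation=cv2.INTER_CUBIC);cv2.imwrite('pics/crop_lids.png',big)
```

```text
cam offset: jaw 0.00034258805782540896 toolz 0.06800950058094386 up 0.14110010351464722 [-0.96873057  0.24811507  0.        ]
0 [[282.92599345 272.54505734]]
0.05 [[283.06548688 237.61564145]]
0.1 [[283.15127414 216.13435208]]
0.15 [[283.20936436 201.58845209]]
0.2 [[283.2513065  191.08606266]]
```

View pics/crop_lids.png

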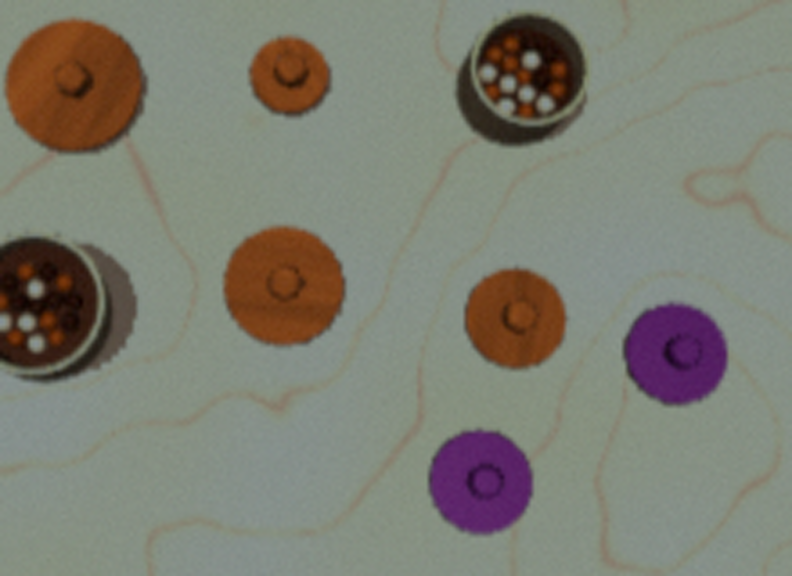

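The enlarged crop (3.6x, origin (220,140)) shows lid M as the only orange lid of its size, at crop (516,318), i.e. image (363,228). The other two of that size, at crop (480,482) and (676,352), are purple and stay untouched. I'll hover over jar S first with yaw 0.

```bash
python3 -m jog '[{"rotation":[0,0,-9.5],"travel":[37,-29,-4],"jaw":1},{"rotation":[0,0,-9.5],"travel":[37,-29,-4],"jaw":1},{"rotation":[0,0,-9.5],"travel":[37,-29,-4],"jaw":1},{"rotation":[0,0,-9.5],"travel":[37,-29,-4],"jaw":1},{"rotation":[0,0,-9.5],"travel":[37,-29,-4],"jaw":1},{"rotation":[0,0,-9.5],"travel":[37,-29,-4],"jaw":1},{"rotation":[0,0,-9.5],"travel":[37,-29,-4],"jaw":1},{"rotation":[0,0,-9.1],"travel":[37,-29,-4],"jaw":1}]' 60
cat > w.py <<'E'
import sys
from workcell import bot
from h import *
# usage: w.py name kind size [...]
name=sys.argv[1]; o=bot.get_obs(); P=bot.camera_params('wrist'); im=bot.camera('wrist'); cv2.imwrite(f'pics/{name}.png',im[:,:,::-1])
print('t',round(o['time'],2),'tcp',np.round(o['ee_pos']*1000,1),'rot',np.round(o['tcp_rot'],2),'open',round(o['opening']*1000,1),'F',np.round(o['wrist_force'],1))
for a in sys.argv[2:]:
    kind,s=a.split('_')[:2]; z0=JAR[s][1]-12 if kind=='clid' else 0
    n=f'jar_{s}_mouth' if kind=='jar' else f'lid_{s}_center'
    parts=jarhull(s) if kind=='jar' else lidhull(s,z0)
    for r in bot.trace('wrist',n)[:3]:
        if r['score']<.25: continue
        xy,iou,ar=fit(parts,r['mask'],P,ray(r['xy'],P,.03))
        print(a,round(r['score'],2),np.round(r['xy']),np.round(xy*1000,1),'iou',round(iou,3),'area',round(ar,3))
        cv2.imwrite(f'pics/{name}_{a}_m.png',r['mask'].astype(np.uint8)*255)
E
python3 w.py w1 jar_s jar_m; ls pics
```

```text
time: 2.05
ee_pos: [0.4336, 0.2997, 0.1993]
tcp_rot: [-90.0, -0.0, -0.3]
wrist_force: [0.6, 0.7, -0.3]
opening: 0.0854
t 2.05 tcp [433.6 299.7 199.3] rot [-8.998e+01 -2.000e-02 -2.800e-01] open 85.4 F [ 0.6  0.7 -0.3]
jar_s 0.66 [286. 198.] [432.2 302.8] iou 0.969 area 0.973
jar_m 0.76 [464. 189.] [600.2 305.8] iou 0.954 area 0.956
jar_m 0.47 [460.   5.] [596.6 512.1] iou 0.563 area 0.497
crop_lids.png
scene0.png
top0.png
w1.png
w1_jar_m_m.png
w1_jar_s_m.png
wrist0.png
```

View pics/w1.png

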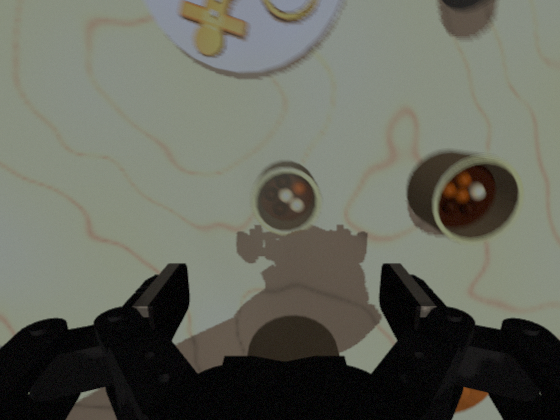

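Jar S is centred at (286,198) and jar M at (464,195), with the plate above them. These agree with the top camera to about 1 mm. Next is lid XL.

```bash
python3 -m jog '[{"rotation":[0,0,0],"travel":[33,-37,0],"jaw":0.3},{"rotation":[0,0,0],"travel":[33,-37,0],"jaw":0.3},{"rotation":[0,0,0],"travel":[33,-37,0],"jaw":0.3},{"rotation":[0,0,0],"travel":[33,-37,0],"jaw":0.3},{"rotation":[0,0,0],"travel":[33,-37,0],"jaw":0.3},{"rotation":[0,0,0],"travel":[33,-37,0],"jaw":0.3}]'
python3 w.py w2 lid_xl jar_xl lid_s
```

```text
time: 2.95
ee_pos: [0.6311, 0.0788, 0.1996]
tcp_rot: [-90.0, -0.0, 0.2]
wrist_force: [1.1, 1.5, 0.2]
opening: 0.0557
t 2.95 tcp [631.1  78.8 199.6] rot [-8.997e+01 -2.000e-02  1.900e-01] open 55.7 F [1.1 1.5 0.2]
lid_xl 0.74 [284. 197.] [633.4  75.9] iou 0.965 area 0.965
jar_xl 0.88 [ 74. 183.] [441.2  95.6] iou 0.97 area 0.971
lid_s 0.92 [293. 343.] [642.1 -98.3] iou 0.756 area 0.763
```

View pics/w2.png

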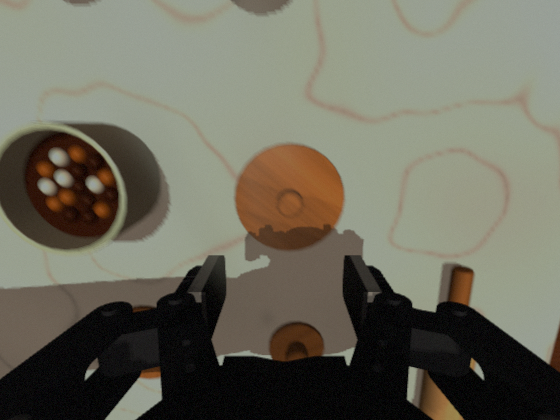

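Lid XL is centred at (290,197) and jar XL at (68,187), both clear. I'll descend and grip.

```bash
python3 -m jog '[{"rotation":[0,0,0],"travel":[2,-3,-45],"jaw":0.3},{"rotation":[0,0,0],"travel":[0,0,-45],"jaw":0.3},{"rotation":[0,0,0],"travel":[0,0,-45],"jaw":0.3},{"rotation":[0,0,0],"travel":[0,0,-39],"jaw":0.3},{"rotation":[0,0,0],"travel":[0,0,0],"jaw":-1},{"rotation":[0,0,0],"travel":[0,0,0],"jaw":-1},{"rotation":[0,0,0],"travel":[0,0,0],"jaw":-1}]' 60
```

```text
time: 4.03
ee_pos: [0.6335, 0.0764, 0.0277]
tcp_rot: [-90.0, -0.2, 0.1]
wrist_force: [0.2, 0.2, -0.5]
opening: 0.0236
```

```bash
python3 -m jog '[{"rotation":[0,0,0],"travel":[0,0,0],"jaw":-1},{"rotation":[0,0,0],"travel":[0,0,20],"jaw":-1},{"rotation":[0,0,0],"travel":[0,0,40],"jaw":-1},{"rotation":[0,0,0],"travel":[0,0,50],"jaw":-1}]'; python3 w.py w3
```

```text
time: 4.53
ee_pos: [0.632, 0.0756, 0.1372]
tcp_rot: [-90.0, 0.0, 0.0]
wrist_force: [1.8, 0.1, -0.3]
opening: 0.0234
t 4.53 tcp [632.   75.6 137.2] rot [-9.e+01  4.e-02  2.e-02] open 23.4 F [ 1.8  0.1 -0.3]
```

View pics/w3.png

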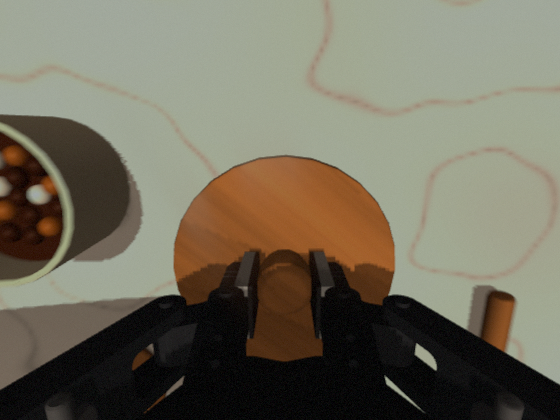

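The lid is gripped square by its knob at (285,285). Next I'll carry it over jar XL.

```bash
python3 -m jog '[{"rotation":[0,0,0],"travel":[-48,5,0],"jaw":-1},{"rotation":[0,0,0],"travel":[-48,5,0],"jaw":-1},{"rotation":[0,0,0],"travel":[-48,5,0],"jaw":-1},{"rotation":[0,0,0],"travel":[-47,5,0],"jaw":-1},{"rotation":[0,0,0],"travel":[0,0,0],"jaw":-1}]'; python3 w.py w4
```

```text
time: 5.2
ee_pos: [0.4395, 0.096, 0.1372]
tcp_rot: [-90.0, -0.1, 0.1]
wrist_force: [1.5, 0.4, -1.1]
opening: 0.0242
t 5.2 tcp [439.5  96.  137.2] rot [-89.97  -0.12   0.09] open 24.2 F [ 1.5  0.4 -1.1]
```

View pics/w4.png

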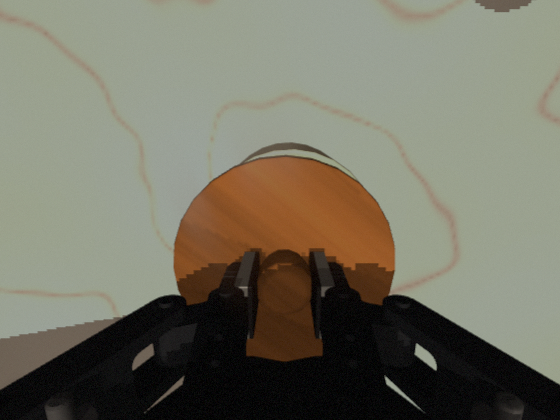

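```bash
cat > ov.py <<'E'
import sys
from workcell import bot
from h import *
# ov.py png size jx jy lx ly lz0 -> overlay rim of jar and disc of lid on saved wrist picture (robot unmoved)
n,s=sys.argv[1:3];jx,jy,lx,ly,z0=map(float,sys.argv[3:8])
P=bot.camera_params('wrist');im=cv2.resize(cv2.imread(f'pics/{n}.png'),None,fx=2,fy=2)
for p,c in((ring(JAR[s][0],JAR[s][1])+[jx/1e3,jy/1e3,0],(0,255,0)),(ring(LID[s],z0+20)+[lx/1e3,ly/1e3,0],(255,0,0)),(ring(LID[s],z0+12)+[lx/1e3,ly/1e3,0],(255,255,0))):
    cv2.polylines(im,[np.round(proj(p,P)*2).astype(np.int32)],True,c,1)
cv2.imwrite(f'pics/{n}_ov.png',im[200:800,180:960])
E
python3 ov.py w4 xl 441.2 95.6 439.5 95.7 109.5
```

```text
(no output)
```

View pics/w4_ov.png

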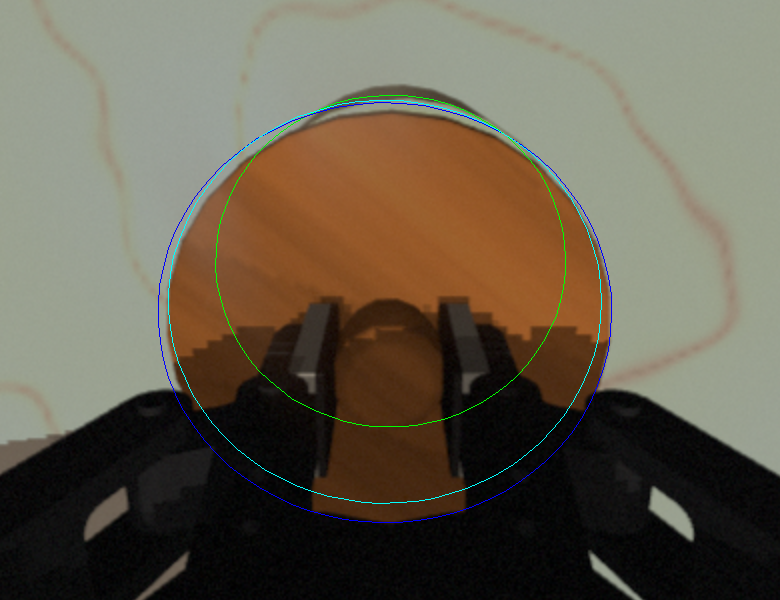

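The lid sits about 1 mm to the -x side of the jar, which is within the lead-in. I'll shift +1.5 mm and lower it.

```bash
python3 -m jog '[{"rotation":[0,0,0],"travel":[1.5,-0.5,-14],"jaw":-1},{"rotation":[0,0,0],"travel":[0,0,-10],"jaw":-1},{"rotation":[0,0,0],"travel":[0,0,-5],"jaw":-1},{"rotation":[0,0,0],"travel":[0,0,0],"jaw":-1}]'; python3 w.py w5;  python3 -m jog '[{"rotation":[0,0,0],"travel":[0,0,-3],"jaw":-1},{"rotation":[0,0,0],"travel":[0,0,0],"jaw":-1}]'
```

```text
time: 5.75
ee_pos: [0.4429, 0.0952, 0.1055]
tcp_rot: [-90.0, 0.1, 0.0]
wrist_force: [-0.5, 0.7, -0.4]
opening: 0.0234
t 5.75 tcp [442.9  95.2 105.5] rot [-9.001e+01  8.000e-02  2.000e-02] open 23.4 F [-0.5  0.7 -0.4]
time: 6.05
ee_pos: [0.4431, 0.0954, 0.1033]
tcp_rot: [-90.0, -0.0, 0.0]
wrist_force: [0.1, 1.3, -0.5]
opening: 0.0237
```

View pics/w5.png

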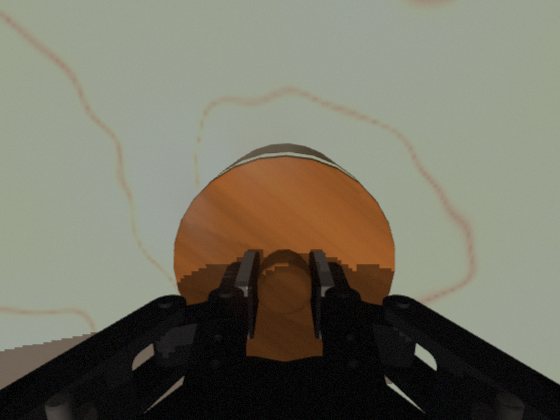

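The rim arc is symmetric about the lid and there is no contact force yet, so I'll lower it further.

```bash
python3 -m jog '[{"rotation":[0,0,0],"travel":[0,0,-3],"jaw":-1},{"rotation":[0,0,0],"travel":[0,0,0],"jaw":-1}]';python3 -m jog '[{"rotation":[0,0,0],"travel":[0,0,-1.5],"jaw":-1},{"rotation":[0,0,0],"travel":[0,0,0],"jaw":-1}]'
```

```text
time: 6.3
ee_pos: [0.4431, 0.0955, 0.1002]
tcp_rot: [-90.0, -0.0, 0.0]
wrist_force: [1.2, 2.4, -1.6]
opening: 0.0239
time: 6.55
ee_pos: [0.4432, 0.0955, 0.099]
tcp_rot: [-90.0, -0.0, 0.0]
wrist_force: [2.0, 4.6, 1.0]
opening: 0.024
```

```bash
python3 -m jog '[{"rotation":[0,0,0],"travel":[0,0,-1],"jaw":-1},{"rotation":[0,0,0],"travel":[0,0,0],"jaw":-1}]';python3 w.py w6
```

```text
time: 6.8
ee_pos: [0.4433, 0.0958, 0.0988]
tcp_rot: [-89.9, -0.1, 0.0]
wrist_force: [-0.4, 6.1, 8.1]
opening: 0.0235
t 6.8 tcp [443.3  95.8  98.8] rot [-8.993e+01 -7.000e-02  5.000e-02] open 23.5 F [-0.4  6.1  8.1]
```

View pics/w6.png

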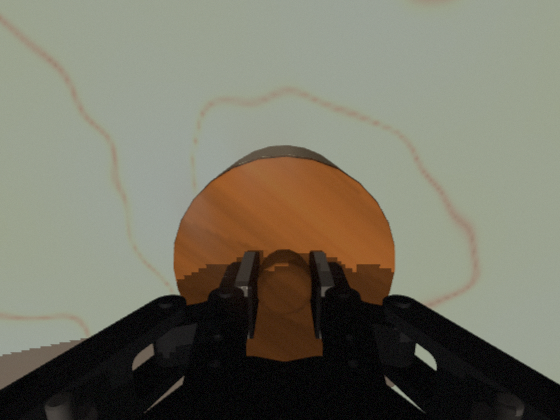

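The z force has risen to 8 N at the expected height and the rim gap is gone, so the lid is seated. I'll release, retreat and verify.

```bash
python3 -m jog '[{"rotation":[0,0,0],"travel":[0,0,1],"jaw":-0.1},{"rotation":[0,0,0],"travel":[0,0,0],"jaw":0.2},{"rotation":[0,0,0],"travel":[0,0,0],"jaw":0.3},{"rotation":[0,0,0],"travel":[0,0,10],"jaw":0.3},{"rotation":[0,0,0],"travel":[0,0,40],"jaw":0.3},{"rotation":[0,0,0],"travel":[0,0,60],"jaw":0.3},{"rotation":[0,0,0],"travel":[0,0,50],"jaw":0.3}]';python3 w.py w7 clid_xl
```

```text
time: 7.72
ee_pos: [0.4429, 0.0952, 0.2616]
tcp_rot: [-90.0, -0.1, 0.0]
wrist_force: [1.6, -0.0, -0.1]
opening: 0.0554
t 7.72 tcp [442.9  95.2 261.6] rot [-8.999e+01 -8.000e-02  3.000e-02] open 55.4 F [ 1.6 -0.  -0.1]
clid_xl 0.91 [281. 194.] [441.5  94.9] iou 0.95 area 0.95
clid_xl 0.35 [303. 318.] [460.6 -50.8] iou 0.464 area 0.465
```

View pics/w7.png

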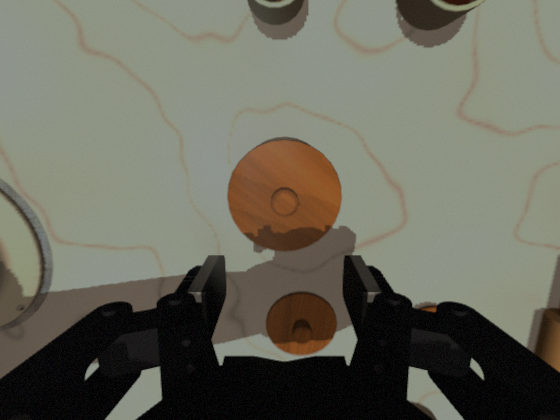

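Lid XL sits concentric on jar XL at (285,194). Now lid L.

```bash
python3 -m jog '[{"rotation":[0,0,0],"travel":[6,-49,-15],"jaw":0.3},{"rotation":[0,0,0],"travel":[6,-49,-15],"jaw":0.3},{"rotation":[0,0,0],"travel":[6,-49,-15],"jaw":0.3},{"rotation":[0,0,0],"travel":[6,-48,-15],"jaw":0.3},{"rotation":[0,0,0],"travel":[0,0,0],"jaw":0.3}]';python3 w.py w8 lid_l lid_s jar_l
```

```text
time: 8.45
ee_pos: [0.4664, -0.1022, 0.1974]
tcp_rot: [-90.0, 0.1, -0.2]
wrist_force: [-0.7, 1.2, -0.3]
opening: 0.0554
t 8.45 tcp [ 466.4 -102.2  197.4] rot [-90.     0.14  -0.2 ] open 55.4 F [-0.7  1.2 -0.3]
lid_l 0.94 [286. 188.] [465.  -99.8] iou 0.956 area 0.956
lid_s 0.77 [458. 199.] [ 642.  -104.8] iou 0.919 area 0.919
jar_l 0.68 [427. 397.] [ 644.7 -367.1] iou 0.366 area 0.399
```

View pics/w8.png

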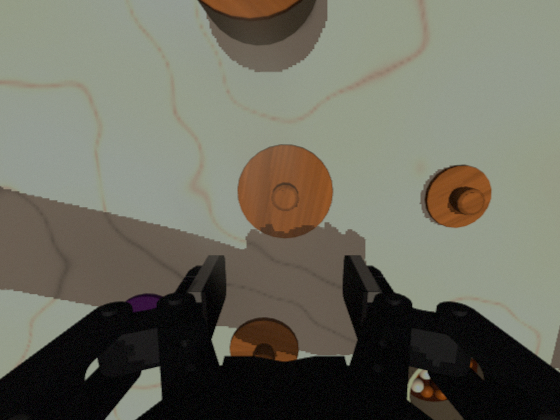

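Lid L is at (285,190) and is the right size; lid S is at (458,196). I'll grip L.

```bash
python3 -m jog '[{"rotation":[0,0,0],"travel":[-1,2.5,-45],"jaw":0.3},{"rotation":[0,0,0],"travel":[0,0,-45],"jaw":0.3},{"rotation":[0,0,0],"travel":[0,0,-45],"jaw":0.3},{"rotation":[0,0,0],"travel":[0,0,-35],"jaw":0.3},{"rotation":[0,0,0],"travel":[0,0,0],"jaw":-1},{"rotation":[0,0,0],"travel":[0,0,0],"jaw":-1},{"rotation":[0,0,0],"travel":[0,0,0],"jaw":-1},{"rotation":[0,0,0],"travel":[0,0,0],"jaw":-1}]' 60
```

```text
time: 9.65
ee_pos: [0.467, -0.0973, 0.0303]
tcp_rot: [-90.0, -0.1, 0.0]
wrist_force: [1.4, 1.1, 4.6]
opening: 0.0232
```

```bash
python3 -m jog '[{"rotation":[0,0,0],"travel":[0,0,20],"jaw":-1},{"rotation":[0,0,0],"travel":[0,0,40],"jaw":-1},{"rotation":[0,0,0],"travel":[0,0,50],"jaw":-1},{"rotation":[0,0,0],"travel":[42,-49,0],"jaw":-1},{"rotation":[0,0,0],"travel":[42,-49,0],"jaw":-1},{"rotation":[0,0,0],"travel":[42,-49,0],"jaw":-1},{"rotation":[0,0,0],"travel":[42,-49,0],"jaw":-1},{"rotation":[0,0,0],"travel":[0,0,0],"jaw":-1}]' ;python3 w.py w9; python3 ov.py w9 l 634.5 -294.5 634.5 -294.5 110
```

```text
time: 10.65
ee_pos: [0.63, -0.2901, 0.1343]
tcp_rot: [-89.9, 0.2, -0.1]
wrist_force: [-0.9, 1.2, -1.3]
opening: 0.0235
t 10.65 tcp [ 630.  -290.1  134.3] rot [-89.91   0.25  -0.12] open 23.5 F [-0.9  1.2 -1.3]
```

View pics/w9_ov.png

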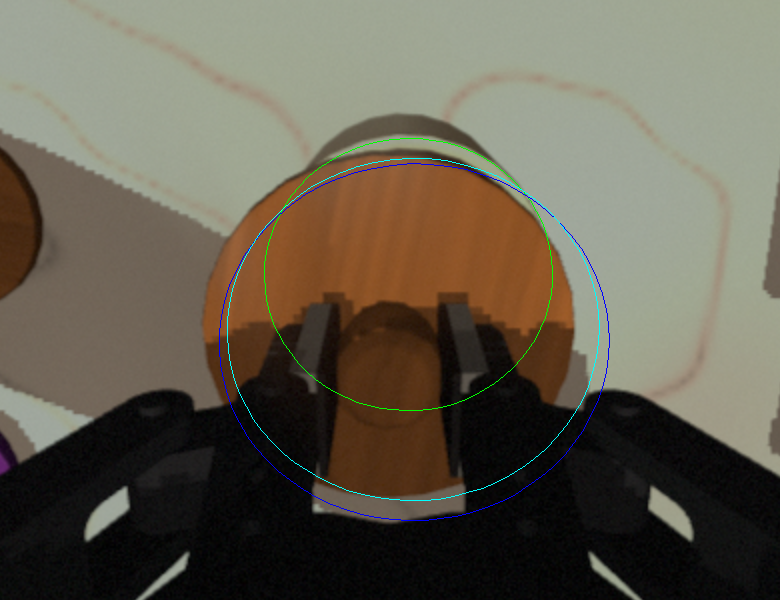

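```bash
sed -i "s/^print('t'/import pickle; pickle.dump(P,open(f'pics\/{name}.pkl','wb'))\nprint('cam',np.round(-P['view'][:3,:3].T@P['view'][:3,3]*1000,1),'t'/" w.py; sed -i "s/^P=bot.camera_params('wrist');/import pickle; P=pickle.load(open(f'pics\/{n}.pkl','rb'));/" ov.py; python3 w.py w10; python3 w.py w11;python3 ov.py w11 l 634.5 -294.5 631.5 -292 107
```

```text
cam [ 628.9 -220.8  277.2] t 10.7 tcp [ 629.  -288.4  136. ] rot [-8.991e+01  1.900e-01 -7.000e-02] open 23.4 F [-0.5  0.2 -1.3]
cam [ 628.2 -219.7  278.8] t 10.75 tcp [ 628.5 -287.4  137.7] rot [-8.994e+01  1.000e-01 -2.000e-02] open 23.5 F [0.1 0.2 0.2]
```

View pics/w11_ov.png

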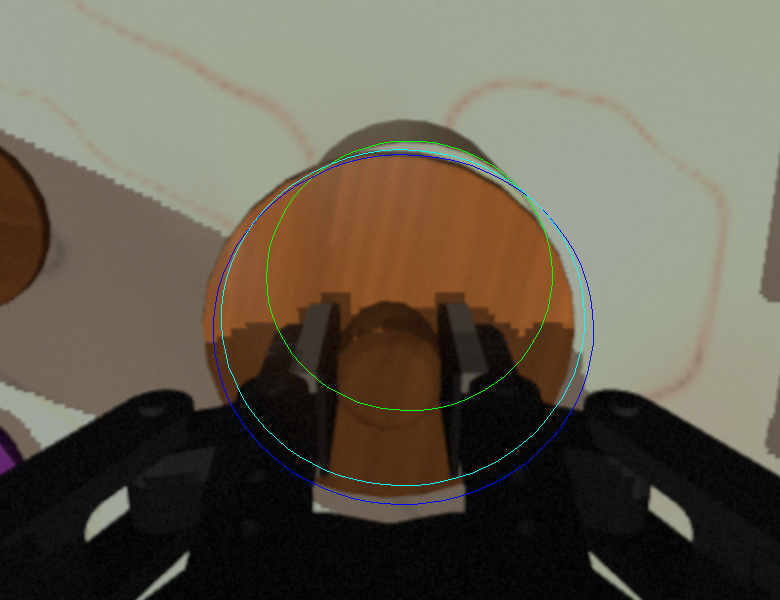

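```bash
python3 -m jog '[{"rotation":[0,0,0],"travel":[6,-5,-6],"jaw":-1},{"rotation":[0,0,0],"travel":[0,0,-6],"jaw":-1},{"rotation":[0,0,0],"travel":[0,0,0],"jaw":-1},{"rotation":[0,0,0],"travel":[0,0,0],"jaw":-1},{"rotation":[0,0,0],"travel":[0,0,0],"jaw":-1}]' ;python3 w.py w12; python3 ov.py w12 l 634.5 -294.5 634.5 -294.5 95
```

```text
time: 11.42
ee_pos: [0.6347, -0.2919, 0.1271]
tcp_rot: [-90.0, -0.0, 0.0]
wrist_force: [0.2, -0.4, -1.0]
opening: 0.0232
cam [ 634.  -224.1  268.2] t 11.43 tcp [ 634.7 -291.9  127.1] rot [-9.001e+01 -2.000e-02  4.000e-02] open 23.2 F [ 0.2 -0.4 -1. ]
```

View pics/w12_ov.png

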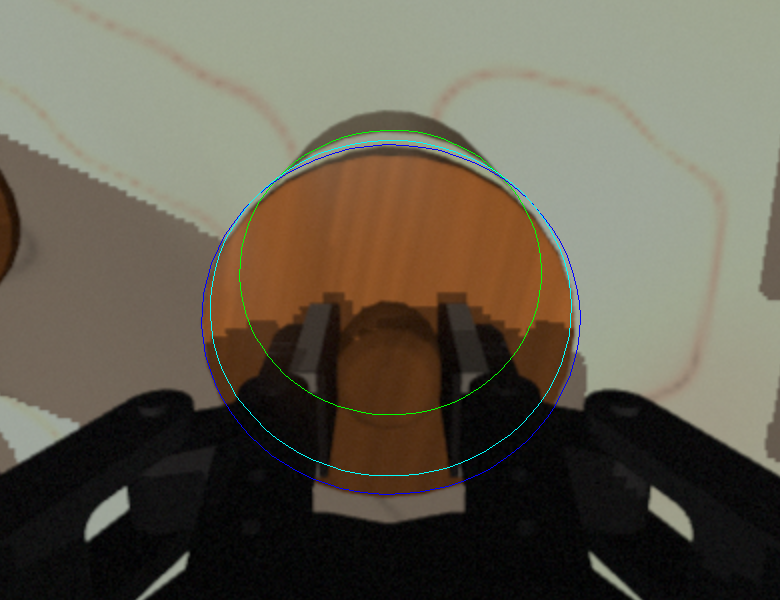

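The rim matches the jar estimate. The lid sits about 1 mm too far toward -y, so I'll correct that and lower it.

```bash
python3 -m jog '[{"rotation":[0,0,0],"travel":[0,1,-12],"jaw":-1},{"rotation":[0,0,0],"travel":[0,0,-10],"jaw":-1},{"rotation":[0,0,0],"travel":[0,0,-6],"jaw":-1},{"rotation":[0,0,0],"travel":[0,0,0],"jaw":-1},{"rotation":[0,0,0],"travel":[0,0,0],"jaw":-1}]' ; python3 -m jog '[{"rotation":[0,0,0],"travel":[0,0,-3],"jaw":-1},{"rotation":[0,0,0],"travel":[0,0,0],"jaw":-1},{"rotation":[0,0,0],"travel":[0,0,0],"jaw":-1}]'
```

```text
time: 12.1
ee_pos: [0.6348, -0.2911, 0.0991]
tcp_rot: [-90.0, -0.0, 0.0]
wrist_force: [0.7, 0.1, -1.0]
opening: 0.0235
time: 12.48
ee_pos: [0.6347, -0.291, 0.0958]
tcp_rot: [-90.0, -0.0, 0.0]
wrist_force: [0.9, -0.4, -0.8]
opening: 0.0232
```

```bash
python3 -m jog '[{"rotation":[0,0,0],"travel":[0,0,-2],"jaw":-1},{"rotation":[0,0,0],"travel":[0,0,0],"jaw":-1},{"rotation":[0,0,0],"travel":[0,0,0],"jaw":-1}]'; python3 w.py w13
```

```text
time: 12.85
ee_pos: [0.6348, -0.2911, 0.0943]
tcp_rot: [-90.0, -0.0, 0.0]
wrist_force: [-0.8, 0.8, 5.0]
opening: 0.0237
cam [ 634.1 -223.2  235.5] t 12.85 tcp [ 634.8 -291.1   94.3] rot [-9.002e+01 -4.000e-02  3.000e-02] open 23.7 F [-0.8  0.8  5. ]
```

View pics/w13.png

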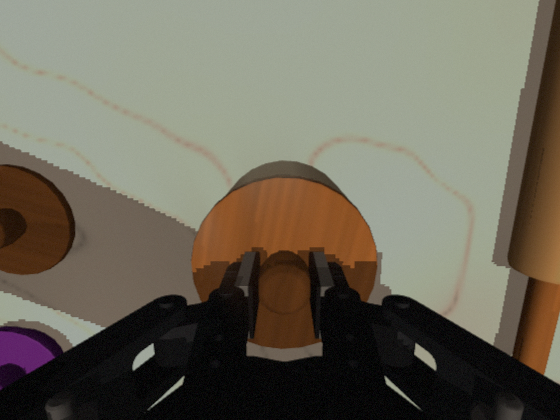

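Contact at 5 N at the expected height (64 + 30.3 mm), and the rim is hidden under the disc. I'll release and verify.

```bash
python3 -m jog '[{"rotation":[0,0,0],"travel":[0,0,0],"jaw":-0.1},{"rotation":[0,0,0],"travel":[0,0,0],"jaw":0.2},{"rotation":[0,0,0],"travel":[0,0,0],"jaw":0.3},{"rotation":[0,0,0],"travel":[0,0,10],"jaw":0.3},{"rotation":[0,0,0],"travel":[0,0,40],"jaw":0.3},{"rotation":[0,0,0],"travel":[0,0,60],"jaw":0.3},{"rotation":[0,0,0],"travel":[0,0,10],"jaw":0.3},{"rotation":[0,0,0],"travel":[0,0,0],"jaw":0.3}]';python3 w.py w14 clid_l;python3 ov.py w14 l 634.5 -294.5 634.5 -294.5 64
```

```text
time: 13.9
ee_pos: [0.6351, -0.2912, 0.2149]
tcp_rot: [-90.1, -0.1, 0.0]
wrist_force: [0.1, 0.5, -0.8]
opening: 0.0556
cam [ 634.2 -223.3  355.9] t 13.9 tcp [ 635.1 -291.2  214.9] rot [-9.005e+01 -1.100e-01  3.000e-02] open 55.6 F [ 0.1  0.5 -0.8]
clid_l 0.81 [284. 204.] [ 633.2 -294.3] iou 0.953 area 0.954
clid_l 0.34 [278. 152.] [ 632.2 -247.8] iou 0.023 area 0.023
```

View pics/w14_ov.png

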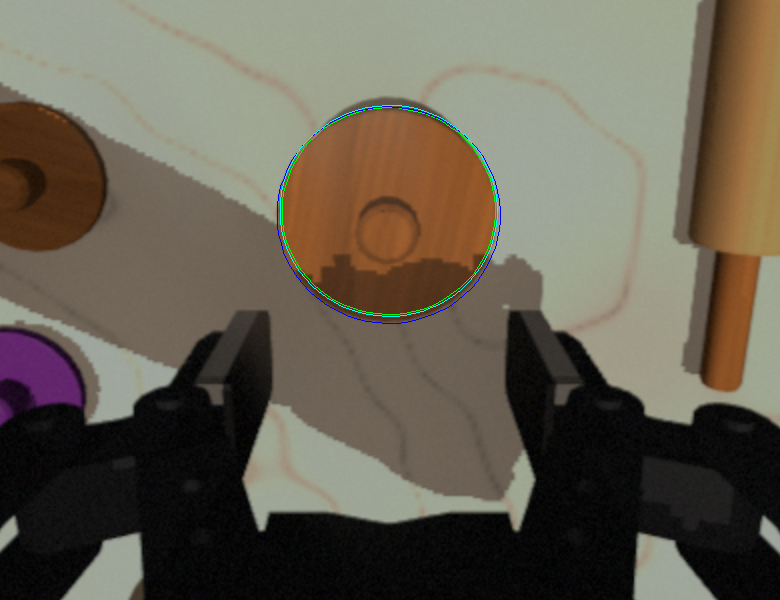

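Lid L is concentric with the jar and flat. Now orange lid M.

```bash
python3 -m jog '[{"rotation":[0,0,0],"travel":[-49,1,-4],"jaw":0.3},{"rotation":[0,0,0],"travel":[-49,1,-4],"jaw":0.3},{"rotation":[0,0,0],"travel":[-49,1,-4],"jaw":0.3},{"rotation":[0,0,0],"travel":[-48,1,-4],"jaw":0.3},{"rotation":[0,0,0],"travel":[0,0,0],"jaw":0.3},{"rotation":[0,0,0],"travel":[0,0,0],"jaw":0.3},{"rotation":[0,0,0],"travel":[0,0,0],"jaw":0.3}]';python3 w.py w15 lid_m
```

```text
time: 14.88
ee_pos: [0.4404, -0.287, 0.1971]
tcp_rot: [-90.0, 0.0, 0.1]
wrist_force: [-0.7, -0.9, -0.2]
opening: 0.0556
cam [ 439.8 -219.2  338.3] t 14.88 tcp [ 440.4 -287.   197.1] rot [-8.997e+01  4.000e-02  7.000e-02] open 55.6 F [-0.7 -0.9 -0.2]
lid_m 0.94 [283. 198.] [ 440.  -288.3] iou 0.933 area 0.934
lid_m 0.84 [155. 166.] [ 309.  -257.5] iou 0.951 area 0.951
lid_m 0.69 [262. 305.] [ 411.7 -417.1] iou 0.959 area 0.96
```

View pics/w15.png

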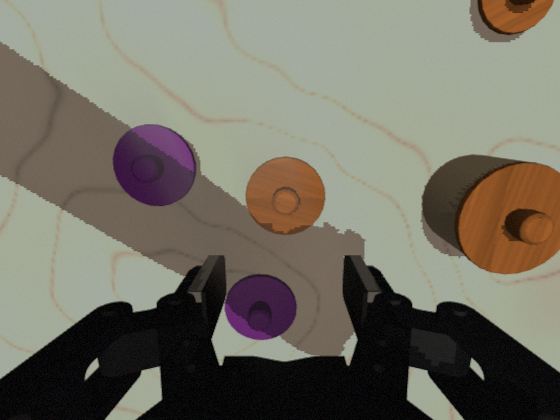

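The orange lid M is at (285,197), directly below the tool. The purple look-alikes are at (155,165) and (262,305) and I'm avoiding them. I'll grip the orange one.

```bash
python3 -m jog '[{"rotation":[0,0,0],"travel":[0,-1.5,-45],"jaw":0.3},{"rotation":[0,0,0],"travel":[0,0,-45],"jaw":0.3},{"rotation":[0,0,0],"travel":[0,0,-45],"jaw":0.3},{"rotation":[0,0,0],"travel":[0,0,-34],"jaw":0.3},{"rotation":[0,0,0],"travel":[0,0,0],"jaw":0.3},{"rotation":[0,0,0],"travel":[0,0,0],"jaw":-1},{"rotation":[0,0,0],"travel":[0,0,0],"jaw":-1},{"rotation":[0,0,0],"travel":[0,0,0],"jaw":-1}]' 60;python3 -m jog '[{"rotation":[0,0,0],"travel":[0,0,0],"jaw":-1},{"rotation":[0,0,0],"travel":[0,0,0],"jaw":-1}]'
```

```text
time: 15.98
ee_pos: [0.4409, -0.2892, 0.031]
tcp_rot: [-90.1, -0.2, 0.0]
wrist_force: [-0.9, 1.0, 6.0]
opening: 0.0233
time: 16.23
ee_pos: [0.4409, -0.2892, 0.031]
tcp_rot: [-90.1, -0.2, 0.0]
wrist_force: [-0.5, -0.2, 6.9]
opening: 0.0233
```

```bash
python3 -m jog '[{"rotation":[0,0,0],"travel":[0,0,20],"jaw":-1},{"rotation":[0,0,0],"travel":[0,0,50],"jaw":-1},{"rotation":[0,0,0],"travel":[0,0,60],"jaw":-1},{"rotation":[0,0,0],"travel":[13,50,20],"jaw":-1},{"rotation":[0,0,0],"travel":[13,50,0],"jaw":-1},{"rotation":[0,0,0],"travel":[13,50,0],"jaw":-1},{"rotation":[0,0,0],"travel":[13,50,0],"jaw":-1},{"rotation":[0,0,0],"travel":[13,50,0],"jaw":-1}]'; python3 -m jog '[{"rotation":[0,0,0],"travel":[13,50,0],"jaw":-1},{"rotation":[0,0,0],"travel":[13,50,0],"jaw":-1},{"rotation":[0,0,0],"travel":[13,50,0],"jaw":-1},{"rotation":[0,0,0],"travel":[13,50,0],"jaw":-1},{"rotation":[0,0,0],"travel":[13,50,0],"jaw":-1},{"rotation":[0,0,0],"travel":[13,50,0],"jaw":-1},{"rotation":[0,0,0],"travel":[13,40,-30],"jaw":-1},{"rotation":[0,0,0],"travel":[0,0,-20],"jaw":-1}]';  python3 -m jog '[{"rotation":[0,0,0],"travel":[0,0,0],"jaw":-1},{"rotation":[0,0,0],"travel":[0,0,0],"jaw":-1}]'; python3 w.py w16;python3 ov.py w16 m 600.2 305.5 600.2 305.5 97
```

```text
time: 17.23
ee_pos: [0.5052, -0.0369, 0.18]
tcp_rot: [-90.0, -0.1, 0.0]
wrist_force: [0.5, -1.3, -0.9]
opening: 0.0236
time: 18.23
ee_pos: [0.5958, 0.3044, 0.1274]
tcp_rot: [-90.0, 0.0, 0.2]
wrist_force: [0.2, -2.1, -1.3]
opening: 0.0231
time: 18.48
ee_pos: [0.5961, 0.3012, 0.1305]
tcp_rot: [-90.0, -0.1, 0.0]
wrist_force: [0.1, -1.3, -0.5]
opening: 0.0234
cam [595.3 369.  271.7] t 18.48 tcp [596.1 301.2 130.5] rot [-89.96  -0.09   0.  ] open 23.4 F [ 0.1 -1.3 -0.5]
```

View pics/w16_ov.png

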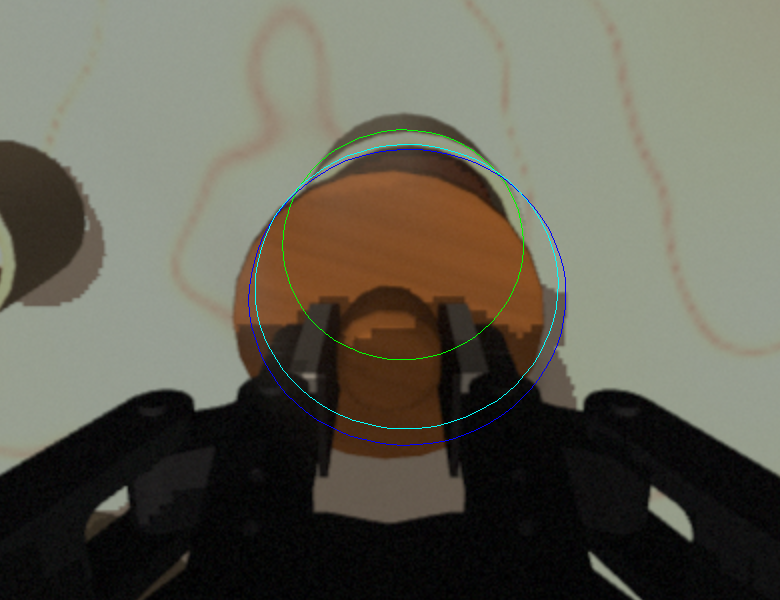

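The rim matches the estimate. The lid needs about +4.5 mm in x and +4 mm in y.

```bash
python3 -m jog '[{"rotation":[0,0,0],"travel":[4.5,4,-8],"jaw":-1},{"rotation":[0,0,0],"travel":[0,0,-9],"jaw":-1},{"rotation":[0,0,0],"travel":[0,0,0],"jaw":-1},{"rotation":[0,0,0],"travel":[0,0,0],"jaw":-1},{"rotation":[0,0,0],"travel":[0,0,0],"jaw":-1}]' ;python3 w.py w17; python3 ov.py w17 m 600.2 305.5 600.2 305.5 80
```

```text
time: 19.15
ee_pos: [0.6003, 0.3055, 0.1121]
tcp_rot: [-90.0, -0.0, 0.0]
wrist_force: [0.2, -0.0, -1.0]
opening: 0.0231
cam [599.6 373.3 253.2] t 19.15 tcp [600.3 305.5 112.1] rot [-8.999e+01 -2.000e-02  3.000e-02] open 23.1 F [ 0.2 -0.  -1. ]
```

View pics/w17_ov.png

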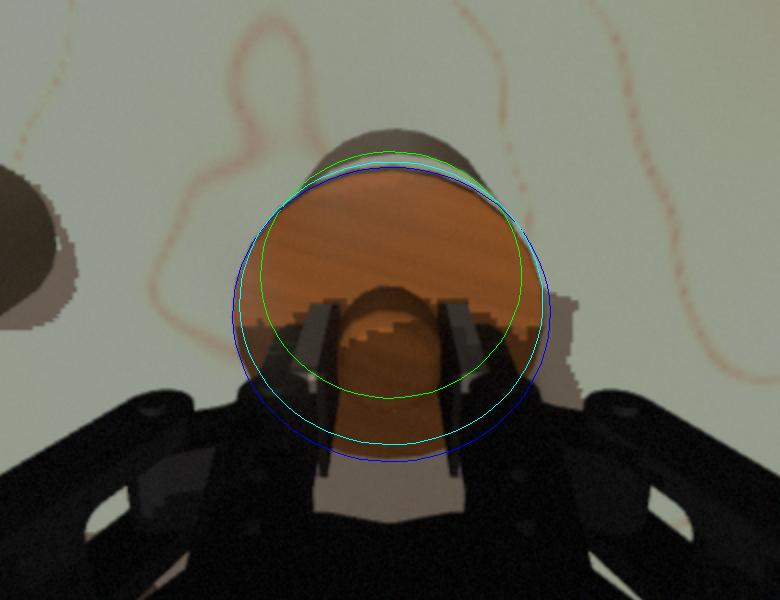

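It's aligned. I'll nudge +0.8 mm in x and lower it.

```bash
python3 -m jog '[{"rotation":[0,0,0],"travel":[0.8,0,-10],"jaw":-1},{"rotation":[0,0,0],"travel":[0,0,-7],"jaw":-1},{"rotation":[0,0,0],"travel":[0,0,-4],"jaw":-1},{"rotation":[0,0,0],"travel":[0,0,0],"jaw":-1},{"rotation":[0,0,0],"travel":[0,0,0],"jaw":-1}]' ; python3 -m jog '[{"rotation":[0,0,0],"travel":[0,0,-3],"jaw":-1},{"rotation":[0,0,0],"travel":[0,0,0],"jaw":-1},{"rotation":[0,0,0],"travel":[0,0,0],"jaw":-1}]'
```

```text
time: 19.82
ee_pos: [0.601, 0.3055, 0.0909]
tcp_rot: [-90.0, 0.0, 0.0]
wrist_force: [-0.0, -1.0, 0.2]
opening: 0.0229
time: 20.2
ee_pos: [0.601, 0.3055, 0.0878]
tcp_rot: [-90.0, -0.0, 0.0]
wrist_force: [0.5, 0.2, -0.7]
opening: 0.0231
```

```bash
python3 -m jog '[{"rotation":[0,0,0],"travel":[0,0,-2],"jaw":-1},{"rotation":[0,0,0],"travel":[0,0,0],"jaw":-1},{"rotation":[0,0,0],"travel":[0,0,0],"jaw":-1}]'; python3 w.py w18
```

```text
time: 20.58
ee_pos: [0.6011, 0.3056, 0.0871]
tcp_rot: [-90.0, -0.1, 0.0]
wrist_force: [-2.5, -1.4, 6.6]
opening: 0.0232
cam [600.3 373.3 228.2] t 20.57 tcp [601.1 305.6  87.1] rot [-8.996e+01 -7.000e-02  3.000e-02] open 23.2 F [-2.5 -1.4  6.6]
```

View pics/w18.png

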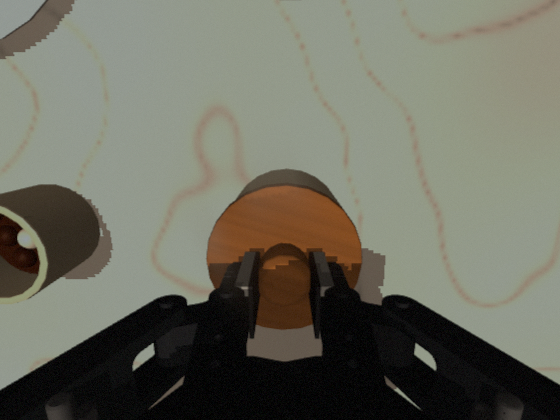

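Seated: 6.6 N at TCP z 87, as predicted, with the rim hidden. I'll release and check.

```bash
python3 -m jog '[{"rotation":[0,0,0],"travel":[0,0,0],"jaw":-0.1},{"rotation":[0,0,0],"travel":[0,0,0],"jaw":0.2},{"rotation":[0,0,0],"travel":[0,0,0],"jaw":0.3},{"rotation":[0,0,0],"travel":[0,0,10],"jaw":0.3},{"rotation":[0,0,0],"travel":[0,0,40],"jaw":0.3},{"rotation":[0,0,0],"travel":[0,0,60],"jaw":0.3},{"rotation":[0,0,0],"travel":[0,0,10],"jaw":0.3},{"rotation":[0,0,0],"travel":[0,0,0],"jaw":0.3}]';python3 w.py w19 clid_m jar_s;python3 ov.py w19 m 600.5 305.5 600.5 305.5 56
```

```text
time: 21.62
ee_pos: [0.6014, 0.3057, 0.2068]
tcp_rot: [-89.9, -0.1, 0.0]
wrist_force: [-0.2, -0.1, -0.4]
opening: 0.0555
cam [600.5 373.4 348. ] t 21.62 tcp [601.4 305.7 206.8] rot [-8.995e+01 -1.000e-01  3.000e-02] open 55.5 F [-0.2 -0.1 -0.4]
clid_m 0.84 [283. 206.] [599.8 306.3] iou 0.948 area 0.948
jar_s 0.6 [116. 198.] [432.4 303. ] iou 0.936 area 0.937
```

View pics/w19_ov.png

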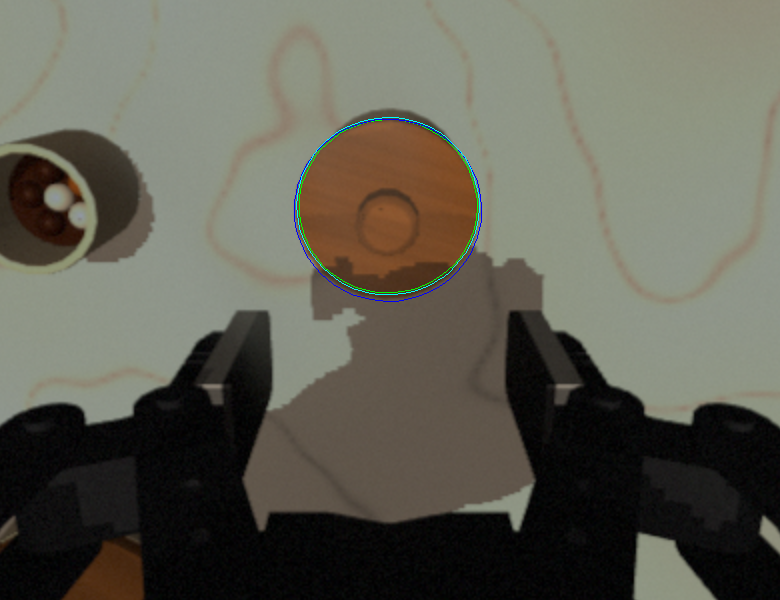

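Lid M is centred and flat. Next is lid S.

```bash
python3 -m jog '[{"rotation":[0,0,0],"travel":[5,-51.5,-1],"jaw":0.3},{"rotation":[0,0,0],"travel":[5,-51.5,-1],"jaw":0.3},{"rotation":[0,0,0],"travel":[5,-51.5,-1],"jaw":0.3},{"rotation":[0,0,0],"travel":[5,-51.5,-1],"jaw":0.3},{"rotation":[0,0,0],"travel":[5,-51.5,-1],"jaw":0.3},{"rotation":[0,0,0],"travel":[5,-51.5,-1],"jaw":0.3},{"rotation":[0,0,0],"travel":[5,-51.5,-1],"jaw":0.3},{"rotation":[0,0,0],"travel":[5,-50,-1],"jaw":0.3}]';python3 -m jog '[{"rotation":[0,0,0],"travel":[0,0,0],"jaw":0.3},{"rotation":[0,0,0],"travel":[0,0,0],"jaw":0.3},{"rotation":[0,0,0],"travel":[0,0,0],"jaw":0.3}]';python3 w.py w20 lid_s
```

```text
time: 22.78
ee_pos: [0.6404, -0.1067, 0.1962]
tcp_rot: [-90.0, 0.1, 0.0]
wrist_force: [0.5, 0.0, -0.8]
opening: 0.0556
time: 23.15
ee_pos: [0.6408, -0.1038, 0.1974]
tcp_rot: [-90.0, 0.0, 0.1]
wrist_force: [-0.1, -0.7, -0.0]
opening: 0.056
cam [640.2 -36.1 338.5] t 23.15 tcp [ 640.8 -103.8  197.4] rot [-8.998e+01  4.000e-02  1.100e-01] open 56.0 F [-0.1 -0.7 -0. ]
lid_s 0.73 [286. 197.] [ 643.2 -104.3] iou 0.936 area 0.936
```

View pics/w20.png

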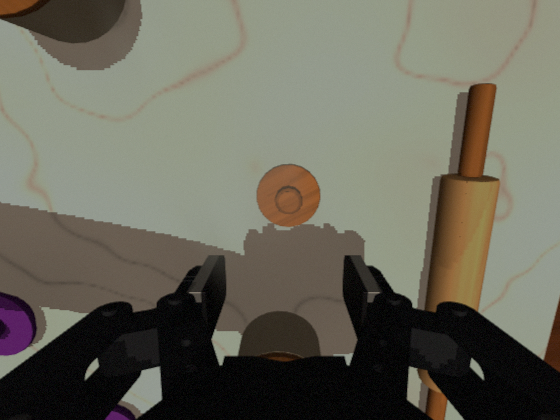

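Lid S is at (288,196) and the rolling pin is well clear. I'll grip it.

```bash
python3 -m jog '[{"rotation":[0,0,0],"travel":[2,-0.5,-45],"jaw":0.3},{"rotation":[0,0,0],"travel":[0,0,-45],"jaw":0.3},{"rotation":[0,0,0],"travel":[0,0,-45],"jaw":0.3},{"rotation":[0,0,0],"travel":[0,0,-32],"jaw":0.3},{"rotation":[0,0,0],"travel":[0,0,0],"jaw":0.3},{"rotation":[0,0,0],"travel":[0,0,0],"jaw":-1},{"rotation":[0,0,0],"travel":[0,0,0],"jaw":-1},{"rotation":[0,0,0],"travel":[0,0,0],"jaw":-1}]' 60;python3 -m jog '[{"rotation":[0,0,0],"travel":[0,0,0],"jaw":-1},{"rotation":[0,0,0],"travel":[0,0,0],"jaw":-1}]'
```

```text
time: 24.25
ee_pos: [0.6444, -0.1055, 0.0333]
tcp_rot: [-90.0, -0.2, 0.0]
wrist_force: [-0.6, 1.6, 7.3]
opening: 0.0233
time: 24.5
ee_pos: [0.6443, -0.1055, 0.0333]
tcp_rot: [-90.0, -0.2, 0.0]
wrist_force: [0.4, 1.2, 7.3]
opening: 0.0233
```

```bash
python3 -m jog '[{"rotation":[0,0,0],"travel":[0,0,20],"jaw":-1},{"rotation":[0,0,0],"travel":[0,0,50],"jaw":-1},{"rotation":[0,0,0],"travel":[0,0,60],"jaw":-1},{"rotation":[0,0,0],"travel":[-23.5,45.5,20],"jaw":-1},{"rotation":[0,0,0],"travel":[-23.5,45.5,0],"jaw":-1},{"rotation":[0,0,0],"travel":[-23.5,45.5,0],"jaw":-1},{"rotation":[0,0,0],"travel":[-23.5,45.5,0],"jaw":-1},{"rotation":[0,0,0],"travel":[-23.5,45.5,0],"jaw":-1}]'; python3 -m jog '[{"rotation":[0,0,0],"travel":[-23.5,45.5,0],"jaw":-1},{"rotation":[0,0,0],"travel":[-23.5,45.5,0],"jaw":-1},{"rotation":[0,0,0],"travel":[-23.5,45.5,0],"jaw":-1},{"rotation":[0,0,0],"travel":[-23.5,45,-35],"jaw":-1},{"rotation":[0,0,0],"travel":[0,0,-25],"jaw":-1},{"rotation":[0,0,0],"travel":[0,0,0],"jaw":-1},{"rotation":[0,0,0],"travel":[0,0,0],"jaw":-1},{"rotation":[0,0,0],"travel":[0,0,0],"jaw":-1}]';  python3 w.py w21;python3 ov.py w21 s 432.3 303 432.3 303 87
```

```text
time: 25.5
ee_pos: [0.5247, 0.1232, 0.1827]
tcp_rot: [-90.0, -0.1, 0.0]
wrist_force: [0.9, 0.6, 0.1]
opening: 0.023
time: 26.5
ee_pos: [0.4324, 0.3033, 0.1226]
tcp_rot: [-89.9, -0.1, -0.0]
wrist_force: [-1.1, 0.5, -0.3]
opening: 0.0231
cam [431.6 371.  263.7] t 26.5 tcp [432.4 303.3 122.6] rot [-8.993e+01 -1.100e-01 -3.000e-02] open 23.1 F [-1.1  0.5 -0.3]
```

View pics/w21_ov.png

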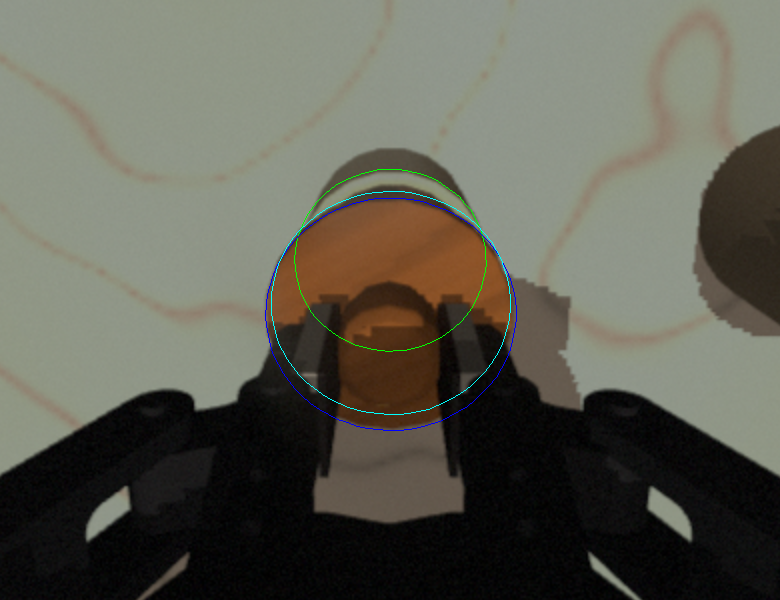

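Lid and rim both match the overlay. I'll nudge +0.7 mm in x and lower it; seating is expected at TCP z of about 81.

```bash
python3 -m jog '[{"rotation":[0,0,0],"travel":[0.7,0,-16],"jaw":-1},{"rotation":[0,0,0],"travel":[0,0,-12],"jaw":-1},{"rotation":[0,0,0],"travel":[0,0,-6],"jaw":-1},{"rotation":[0,0,0],"travel":[0,0,-3],"jaw":-1},{"rotation":[0,0,0],"travel":[0,0,0],"jaw":-1},{"rotation":[0,0,0],"travel":[0,0,0],"jaw":-1}]' ; python3 -m jog '[{"rotation":[0,0,0],"travel":[0,0,-3],"jaw":-1},{"rotation":[0,0,0],"travel":[0,0,0],"jaw":-1},{"rotation":[0,0,0],"travel":[0,0,0],"jaw":-1}]'
```

```text
time: 27.3
ee_pos: [0.4322, 0.3035, 0.084]
tcp_rot: [-90.0, -0.0, 0.0]
wrist_force: [0.0, -0.7, 0.7]
opening: 0.0232
time: 27.68
ee_pos: [0.4324, 0.3036, 0.0812]
tcp_rot: [-90.0, -0.0, 0.0]
wrist_force: [1.0, -2.2, 5.5]
opening: 0.023
```

```bash
python3 -m jog '[{"rotation":[0,0,0],"travel":[0,0,-0.5],"jaw":-1},{"rotation":[0,0,0],"travel":[0,0,0],"jaw":-1},{"rotation":[0,0,0],"travel":[0,0,0],"jaw":-1}]'; python3 w.py w22
```

```text
time: 28.05
ee_pos: [0.4325, 0.3036, 0.0812]
tcp_rot: [-90.0, -0.1, 0.0]
wrist_force: [-0.2, -2.3, 7.8]
opening: 0.0232
cam [431.8 371.3 222.4] t 28.05 tcp [432.5 303.6  81.2] rot [-8.997e+01 -7.000e-02  3.000e-02] open 23.2 F [-0.2 -2.3  7.8]
```

View pics/w22.png

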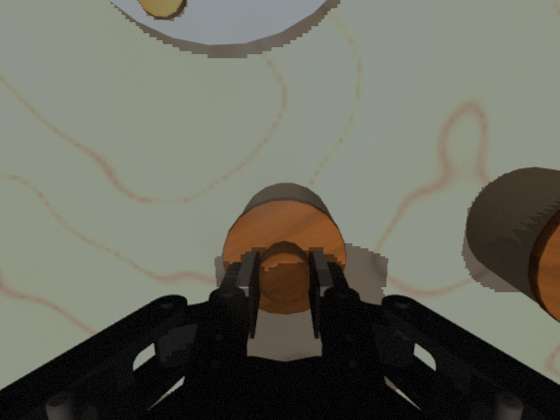

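Seated with the rim hidden. I'll release, retreat, and check all four with each camera.

```bash
python3 -m jog '[{"rotation":[0,0,0],"travel":[0,0,0],"jaw":-0.1},{"rotation":[0,0,0],"travel":[0,0,0],"jaw":0.2},{"rotation":[0,0,0],"travel":[0,0,0],"jaw":0.3},{"rotation":[0,0,0],"travel":[0,0,10],"jaw":0.3},{"rotation":[0,0,0],"travel":[0,0,40],"jaw":0.3},{"rotation":[0,0,0],"travel":[0,0,60],"jaw":0.3},{"rotation":[0,0,0],"travel":[0,0,20],"jaw":0.3},{"rotation":[0,0,0],"travel":[0,0,0],"jaw":0.3}]';python3 w.py w23 clid_s;python3 ov.py w23 s 432.5 303 432.5 303 48; python3 -m jog '[{"rotation":[0,0,0],"travel":[-30,40,30],"jaw":0.3},{"rotation":[0,0,0],"travel":[-30,40,30],"jaw":0.3},{"rotation":[0,0,0],"travel":[-30,40,10],"jaw":0.3},{"rotation":[0,0,0],"travel":[-30,40,0],"jaw":0.3},{"rotation":[0,0,0],"travel":[0,0,0],"jaw":0.3},{"rotation":[0,0,0],"travel":[0,0,0],"jaw":0.3}]'
python3 - <<'E'
from workcell import bot
from h import *
ims=[];
for c,(x0,y0,x1,y1) in(('top',(140,140,400,260)),('scene',(160,170,420,290))):
    im=bot.camera(c)[:,:,::-1]; cv2.imwrite(f'pics/end_{c}.png',im); P=bot.camera_params(c)
    ims.append(cv2.resize(im[y0:y1,x0:x1],(624,288),interpolation=cv2.INTER_CUBIC))
    for s in JAR:
        for n,parts in((f'lid_{s}_center',lidhull(s,JAR[s][1]-12)),(f'jar_{s}_mouth',jarhull(s))):
            for r in bot.trace(c,n)[:1]:
                xy,iou,ar=fit(parts,r['mask'],P,ray(r['xy'],P,.07)); print(c,n,round(r['score'],2),np.round(r['xy']),np.round(xy*1000,1),round(iou,3))
    for n in('icing_bottle_center','utensil_crock_center'):
        print(c,n,[np.round(r['xy']) for r in bot.recognise(c,n)[:1]])
cv2.imwrite('pics/end_crops.png',np.vstack(ims))
E
```

```text
time: 29.1
ee_pos: [0.4328, 0.304, 0.2124]
tcp_rot: [-89.9, -0.2, 0.0]
wrist_force: [-0.5, -0.8, -1.1]
opening: 0.0554
cam [431.8 371.5 353.6] t 29.1 tcp [432.8 304.  212.4] rot [-8.988e+01 -1.700e-01  3.000e-02] open 55.4 F [-0.5 -0.8 -1.1]
clid_s 0.72 [285. 204.] [431.2 303.8] iou 0.966 area 0.969
time: 29.95
ee_pos: [0.312, 0.4631, 0.2789]
tcp_rot: [-90.1, 0.1, 0.1]
wrist_force: [0.6, 0.2, -0.2]
opening: 0.0554
top lid_xl_center 0.85 [231. 224.] [439.8  94.6] 0.96
top lid_l_center 0.94 [368. 159.] [ 631.  -294.2] 0.922
top jar_l_mouth 0.68 [359. 174.] [ 601.9 -268.3] 0.207
top lid_m_center 0.75 [157. 170.] [597.2 305.8] 0.927
top jar_m_mouth 0.59 [168. 177.] [577.2 278.6] 0.186
top lid_s_center 0.97 [155. 227.] [430.8 303.3] 0.886
top icing_bottle_center [array([ 90., 172.])]
top utensil_crock_center [array([485., 201.])]
scene lid_xl_center 0.93 [328. 210.] [446.1  95.6] 0.913
scene jar_xl_mouth 0.96 [325. 227.] [485.9 108.7] 0.502
scene lid_l_center 0.87 [188. 213.] [ 636.2 -295.5] 0.896
scene jar_l_mouth 0.78 [194. 232.] [ 665.7 -272.2] 0.525
scene lid_m_center 0.95 [370. 259.] [605.2 303.9] 0.74
scene jar_m_mouth 0.97 [372. 274.] [632.6 311.8] 0.513
scene lid_s_center 0.48 [388. 228.] [436.6 302.6] 0.841
scene jar_s_mouth 0.64 [136. 175.] [ 422. -681.] 0.194
scene icing_bottle_center [array([442., 275.])]
scene utensil_crock_center [array([132., 173.])]
```

View pics/end_crops.png

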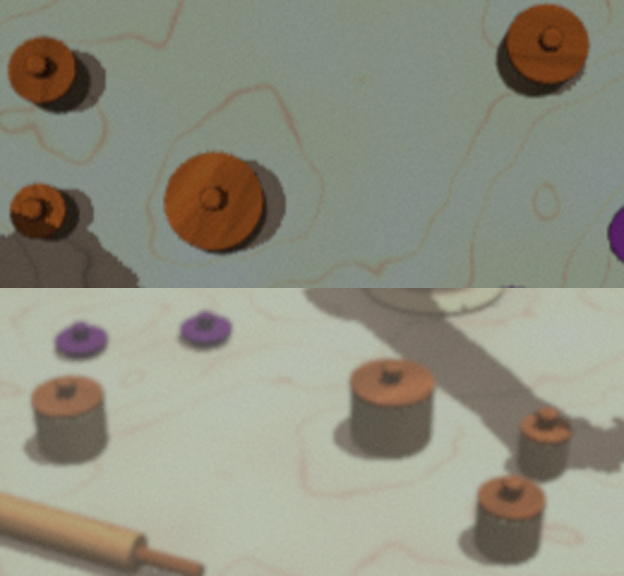

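View pics/w23_ov.png

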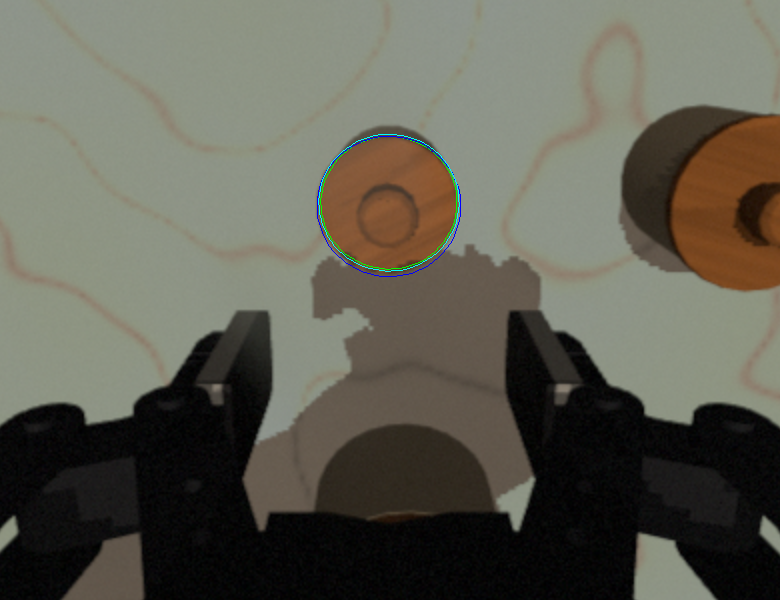

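All four lids sit level and concentric on their jars in both crops. The bottle (90,172), the crock and the purple lids haven't moved, and the arm is clear. I'm handing in.

```bash
python3 -c "
from workcell import bot
print(bot.job_done(), bot.get_obs()['time'])"
```

```text
the job is handed in; nothing more can be done
the job is handed in; nothing more can be done
```

All four orange lids are on the jars they fit, and I handed the job in at about 30 s of the 112 s allowed. I gripped each lid by its knob and lowered it until I felt light contact, 5–8 N at the expected height. Then I released it and moved the arm clear.

**Lids:** in the last wrist and overview pictures, every lid looks concentric with its jar, flat, and with the rim hidden under the disc. The wrist camera put the lids within about 2 mm of the jar positions measured earlier. I judged level by eye and by seating height.

**Everything else:** the jars stayed where they were, as far as the lids show. The icing bottle and crock show at about the same pixels as before, and I didn't touch the purple look-alikes.

**Disagreements:** the top and scene cameras differ by about 5–8 mm in x for the same object, before and after the job. I relied on the close-up wrist views, which agreed with the top camera to 1–3 mm. The final jar-position fits were not usable, because the lids now cover most of each jar.

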